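# Change over the cutter canisters

### The arm

A 7-joint arm with a two-finger parallel gripper is mounted at the origin on the work surface. World frame = base frame: x ahead of the robot, y to its left, z up, the work surface at z = 0. Lengths are in m, angles in degrees, forces in N, time in s.
With the tool pointing down it reaches from about 0.425 to 0.875 m from the base axis. Payload 4.7 kg.
Tool frame: the origin (TCP) lies between the finger pads; the fingertips stand 19 mm ahead of it and the grasp point (between the pads) is the TCP; x points along the fingers, z is the direction in which the jaws open and shut, and the axes are right-handed (so a half turn about x gives the same grasp; the last joint's range is limited). The gripper opens to 87 mm and grips with 3 to 60 N. Pads are 19 mm wide; open, the fingers measure 117 mm over their backs; the gripper's body (75 mm by 190 mm) begins 51 mm behind the grasp point.
Start: joints at [-72.989, 18.392, -4.016, 83.108, 1.295, 78.541, -3.26], TCP at [0.181, 0.624, 0.242] pointing down, gripper open.
Joint ranges: [-163.93, 163.93], [-17.29, 119.83], [-79.2, 71.16], [3.27, 140.29], [-89.18, 269.18], [5.43, 117.66], [-154.24, 154.24]. Speed limits (degrees/s): [147.25, 147.25, 180, 180, 180, 180, 180].

### API

Orientations are given as [roll, pitch, yaw] about the fixed x, y, z axes, in that order (R = Rz(yaw) Ry(pitch) Rx(roll)).
In Python, from cell import monitor, read_camera, camera_model, env, regions_of gives the robot as it stands. The module is installed in compiled form; this text tells all that it offers.
- The arm moves only by the tool step_arm, never from a script. Its argument "deltas" is a list of rows, each a list of 5 numbers: the gripper's target within -1 to 1 (fully open at 1, half-way at 0, shut at -1), then the shift along the tool's x, y, z in m, then the turn about the tool's x in degrees. A call has 1 to 12 rows; each row is the pose to reach, as a shift and turn from the pose commanded when the call began, along the tool's axes at that moment; what a row does not reach only later rows make up. A row lasts 1/8 s, in which the tool goes at most 62.5 mm and 10.7 degrees, less where a joint would pass 70% of its speed; a pose out of reach is approached as far as the arm can. A call with a gripper value outside its range is refused whole. The fingers move at their own pace and stop on an object; "newtons" is the grip in N (left out, the last holds). Time passes only in rows, so rows that repeat a pose let the fingers close. It gives the time, the measured TCP pose, the force and the opening at its end, in the units of the state.
- monitor.get_obs(): the state, without advancing time (a new reading comes with each control period).
- read_camera(name): name is "scene" or "top" or "wrist"; returns (picture, depth): 480x640x3 uint8, red, green, blue; 480x640 float32, m along the optical axis (not along the pixel's ray), 0 where there is no reading.
- camera_model(name): a dict with "fx", "fy", "cx", "cy" (pixels), "xyz" and "attitude" of the camera in the world. Camera axes: x right, y down, z forward; pixel columns grow to the right and rows downward; lengths in m; the calibration is good to about 2 mm. A picture is of the moment at which its call begins: read the wrist's pose just before it. camera_model takes no time and is no camera call; for the wrist camera it gives the pose at the moment of the call.
- env.sign_off(): hands the job in, once; it reports no verdict.
Trained networks look in the newest picture that a camera, given by its name, has taken for a name from the list of things; names that differ only in an ending like _2 or _b are one class to them, and where a whole thing is asked for, a point or a joint stands for the part that bears it (a point fixed in the world has none). Each returns a list of dicts, best first, with "p" (0 to 1); they miss things now and then, are a little off and sometimes report something else, mostly with a low value. They report only what shows in the picture. A call takes as long as a camera call. They do not tell look-alikes from the thing itself.
- regions_of(camera, thing): "pixels" (480x640 bool, what is visible of it) and "pixel" ([column, row] in pixels, amid what is visible of it).
The state is a dict: "time_s": time; "qpos": joint angles; "joint_velocities": joint speeds; "effort": joint torques, N m; "tool_pos": TCP position; "tool_rot": TCP orientation; "force": force on the tool from outside, world axes, zero at the start; "wrist_torque": the same for the moment, N m; "grip_width": finger opening in m.
Only numpy, scipy, OpenCV 4.12 (cv2) and the standard library are available. Lean on these libraries where they do the work, as an engineer would, in place of code of your own. Each camera call takes 0.05 s, during which the arm holds its last target. There are 200 camera calls.

### The job

The red cutters are finished with and the green ones are next: push down the button of the red canister so that it stays latched down, and push the button of the green canister so that it pops up and stays up. Check that each ended up that way and push again if not. Leave the yellow canister's button alone, and keep all three canisters standing where they are.

Things in the scene. Friction and masses are not known exactly. Their poses are not given: they have to be found in the camera images.
- red_lid (a point): Red-lidded canister standing loose on the table, 0.5 to 1 kg: clear box 98 mm square, 130 mm tall, under a 104 mm square, 20 mm thick red lid; button up at the start. Point: centre of the lid's flat top, 150 mm above the table, z up. On it sits a round white button 52 mm across: its top is 18 mm above the lid when up (black stem shows), 6 mm when latched
- red_button (a joint): push-down of the red button, m: about 0 = up (unsealed), about 0.012 = latched (sealed), 0.016 to 0.017 = bottom. Push-push: pushed to the bottom and let go, it changes from up to latched or from latched to up; stopped short, it springs back as it was. Spring 2 N (up) to 4 N (bottom), then a hard stop
- green_lid (a point): Green-lidded canister standing loose on the table, 0.5 to 1 kg: clear box 98 mm square, 130 mm tall, under a 104 mm square, 20 mm thick green lid; button latched down at the start. Point: centre of the lid's flat top, 150 mm above the table, z up. On it sits a round white button 52 mm across: its top is 18 mm above the lid when up (black stem shows), 6 mm when latched
- green_button (a joint): push-down of the green button, m: about 0 = up (unsealed), about 0.012 = latched (sealed), 0.016 to 0.017 = bottom. Same push-push action as the red one
- yellow_lid (a point): Yellow-lidded canister standing loose on the table, 0.5 to 1 kg: clear box 98 mm square, 130 mm tall, under a 104 mm square, 20 mm thick yellow lid; button up, leave alone. Point: centre of the lid's flat top, 150 mm above the table, z up. On it sits a round white button 52 mm across: its top is 18 mm above the lid when up (black stem shows), 6 mm when latched
- yellow_button (a joint): push-down of the yellow button, m: about 0 = up (unsealed), about 0.012 = latched (sealed), 0.016 to 0.017 = bottom. Same push-push action as the red one; to be left up
Things that resemble listed ones, but are neither listed nor needed, are in the scene too. Leave any blue look-alike of the part that bears red_lid alone.

How it is judged (in metres and radians):
At the end, for the whole second after the job is handed in: The red button rests latched down (10 to 14.5 mm), the green and yellow buttons rest up (less than 3 mm down), and all three canisters stand upright (within 0.1 rad) within 40 mm of where they started (value of joint red_button between 0.01 and 0.0145 m and value of joint each of green_button, yellow_button below 0.003 m and velocity of joint each of red_button, green_button, yellow_button below 0.01 m/s and angle between each of red_lid, green_lid, yellow_lid's own z axis and vertical below 0.1 rad and distance of each of red_lid, green_lid, yellow_lid from where it was at the start of the episode below 0.04 m); the robot touches nothing.
It fails at once if the yellow button is pushed down (more than 8 mm) (value of joint yellow_button above 0.008 m).
It fails at once if a canister is tipped (0.4 rad) or shoved (60 mm) (angle between any of red_lid, green_lid, yellow_lid's own z axis and vertical above 0.4 rad or distance of any of red_lid, green_lid, yellow_lid from where it was at the start of the episode above 0.06 m).
It also fails if it takes over 38 s, if anything falls off the work surface, if the arm or the gripper's body presses on something with over 40 N, if the wrist force passes 120 N, or if a joint passes its speed limit or range.

## Working session

There is one attempt and no reset: what is moved stays moved. The work goes in short steps, Python scripts to look and compute and a tool call to move; the robot and the scene stay as the last step left them, time stands still between calls to the robot, and variables do not carry over. Pictures are saved under pics/ and viewed, about 8 in all and at most 12, crops included, and the job is handed in when it is done.

Besides the shell and the picture viewer there is one more tool, called by a JSON object that holds its "name" and its "arguments". step_arm: Moves the arm, as the interface text tells. Its arguments: {"type":"object","properties":{"deltas":{"type":"array"},"newtons":{"type":"number"}},"required":["deltas"]}

```bash
mkdir -p pics; cat > h.py <<'E'
import numpy as np, cv2
from scipy.spatial.transform import Rotation as R
from cell import monitor, read_camera, camera_model, env, regions_of
def Rm(a):
    a=np.array(a,float)
    return a if a.shape==(3,3) else R.from_euler('xyz',a,degrees=True).as_matrix()
def cloud(cam,d):
    m=camera_model(cam); v,u=np.mgrid[:480,:640]
    p=np.stack([(u-m['cx'])/m['fx']*d,(v-m['cy'])/m['fy']*d,d],-1)
    return p@Rm(m['attitude']).T+np.array(m['xyz'])
E
python3 - <<'E'
from h import *
o=monitor.get_obs();print({k:np.round(v,3) for k,v in o.items()})
ims=[]
for c in ['scene','top']:
    im,d=read_camera(c); P=cloud(c,d); ims.append(im)
    print(c,camera_model(c))
    for n in ['red_lid','green_lid','yellow_lid']:
        for r in regions_of(c,n):
            q=P[r['pixels']&(d>0)]
            print(n,round(r['p'],2),np.round(r['pixel']),len(q), np.round(np.median(q,0),3) if len(q) else '', np.round(np.percentile(q,98,axis=0),3) if len(q) else '')
    cv2.imwrite(f'pics/{c}0.png',im[:,:,::-1])
E
```

```text
{'time_s': np.float64(0.0), 'qpos': array([-72.99 ,  18.438,  -4.015,  83.174,   1.293,  78.541,  -3.262]), 'joint_velocities': array([ 0.015, -0.105, -0.01 ,  0.04 , -0.029, -0.157, -0.004]), 'effort': array([-0.0000e+00, -4.9128e+01, -4.0400e-01, -3.1254e+01, -6.4000e-02,
        4.4000e-02,  0.0000e+00]), 'tool_pos': array([0.181, 0.624, 0.24 ]), 'tool_rot': array([-177.836,   89.892, -104.039]), 'force': array([ 0.693,  0.614, -0.651]), 'wrist_torque': array([-0.03 , -0.015,  0.018]), 'grip_width': np.float64(0.087)}
scene {'fx': 581.7997786514013, 'fy': 581.7997786514013, 'cx': 309.3667331641628, 'cy': 235.67521325042352, 'xyz': array([1.13327739, 0.27584569, 1.02336197]), 'attitude': array([-1.40226189e+02,  3.60752257e-02,  1.12368094e+02])}
red_lid 0.74 [239. 152.] 3878 [ 0.256 -0.251  0.112] [ 0.29  -0.211  0.169]
red_lid 0.6 [191. 228.] 4380 [ 0.522 -0.245  0.133] [ 0.546 -0.205  0.169]
green_lid 0.59 [425. 288.] 4924 [0.488 0.242 0.146] [0.504 0.294 0.157]
yellow_lid 0.69 [244. 274.] 5156 [ 0.585 -0.085  0.137] [ 0.613 -0.048  0.169]
top {'fx': 584.4427156939481, 'fy': 584.4427156939481, 'cx': 322.8286285094777, 'cy': 239.25348845669768, 'xyz': array([0.24592043, 0.00756615, 1.04543716]), 'attitude': array([-169.2042154 ,   -1.71023762,  -88.80382463])}
red_lid 0.93 [468. 207.] 5701 [ 0.477 -0.246  0.15 ] [ 0.536 -0.205  0.17 ]
red_lid 0.58 [476. 367.] 5871 [ 0.229 -0.257  0.15 ] [ 0.284 -0.211  0.17 ]
red_lid 0.23 [158. 216.] 818 [0.446 0.243 0.156] [0.469 0.265 0.16 ]
green_lid 0.94 [164. 223.] 5801 [0.438 0.232 0.15 ] [0.496 0.295 0.158]
yellow_lid 0.65 [376. 167.] 5184 [ 0.538 -0.098  0.15 ] [ 0.606 -0.049  0.17 ]
```

View pics/top0.png

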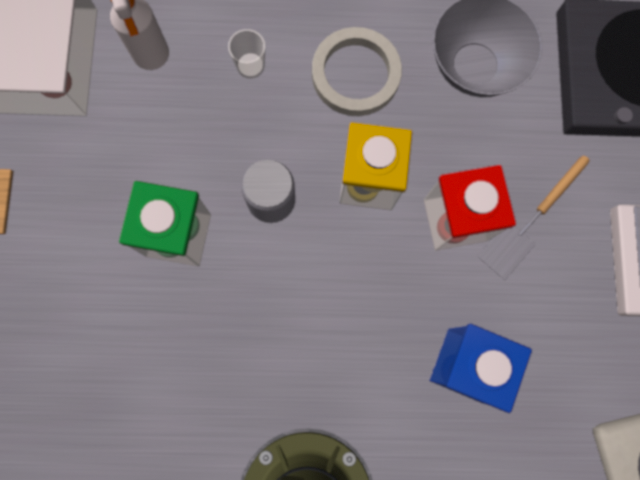

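View pics/scene0.png

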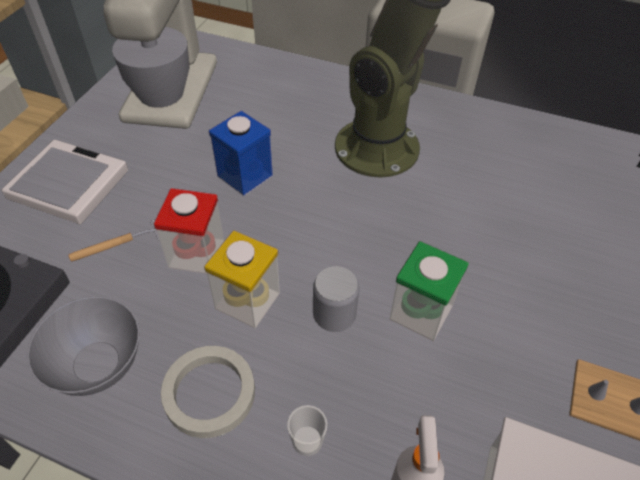

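```bash
python3 - <<'E'
from h import *
im,d=read_camera('top'); P=cloud('top',d)
for n,(u,v) in dict(redA=(468,207),B=(476,367),green=(164,223),yellow=(376,167)).items():
    m=np.zeros((480,640),bool); m[max(0,v-60):v+60,u-60:u+60]=1
    lid=P[m&(abs(P[...,2]-.15)<.0035)]; top=P[m&(P[...,2]>.1545)&(P[...,2]<.175)]
    hsv=cv2.cvtColor(im,cv2.COLOR_RGB2HSV)[m&(abs(P[...,2]-.15)<.0035)]
    r=lambda q:cv2.minAreaRect(q[:,:2].astype(np.float32)*1000)
    print(n,'lid',np.round(np.concatenate([np.ravel(x) for x in r(lid)]),1),'btn',np.round(cv2.minEnclosingCircle(top[:,:2].astype(np.float32)*1000)[0]),np.median(top,0).round(4),len(top),'hsv',np.median(hsv,0))
E
```

```text
redA lid [ 509.5 -232.4  157.2  151.3   11.4] btn [ 489. -268.] [ 0.4871 -0.2602  0.1678] 867 hsv [  1. 255. 193.]
B lid [ 226.8 -271.3  104.5  103.8   68.5] btn [ 234. -264.] [ 0.2266 -0.2707  0.1684] 1023 hsv [110. 212. 158.]
green lid [445.9 242.  104.5 104.3  80.7] btn [448. 239.] [0.4452 0.2427 0.1562] 751 hsv [ 69. 207. 133.]
yellow lid [ 557.1 -100.6  103.9  104.4   84.3] btn [ 554. -100.] [ 0.5562 -0.0995  0.1675] 847 hsv [ 23. 255. 197.]
```

The top picture shows the red lid at (468,207), the green at (164,223), the yellow at (376,167) and the blue look-alike at (476,367). The network's 0.58 "red_lid" is that blue one. Its 0.23 hit at (158,216) is the green button. Choice: red at (468,207) with its button up, and green at (164,223) with its button latched (top at z≈0.156).

```bash
cat >> h.py <<'E'
def togo(p):
    o=monitor.get_obs(); M=Rm(o['tool_rot'])
    return np.round(M.T@(np.array(p)-o['tool_pos']),4)
E
python3 - <<'E'
from h import *
im,d=read_camera('top'); P=cloud('top',d)
hs=cv2.cvtColor(im,cv2.COLOR_RGB2HSV)
m=((hs[...,0]<6)|(hs[...,0]>174))&(hs[...,1]>200)&(abs(P[...,2]-.15)<.0035)
m[:,:430]=0;m[:150]=0;m[260:]=0
print(cv2.minAreaRect(P[m][:,:2].astype(np.float32)*1000))
o=monitor.get_obs();print(Rm(o['tool_rot']).round(3))
print('green above',togo([.446,.242,.205]))
c=np.hstack([cv2.resize(im[v-45:v+45,u-50:u+50],None,fx=4,fy=4) for u,v in [(468,207),(164,223)]])
cv2.imwrite('pics/crop.png',c[:,:,::-1])
E
```

```text
((486.87945556640625, -259.7503662109375), (101.91191101074219, 102.60153198242188), 11.610184669494629)
[[ 0.    -0.96   0.279]
 [ 0.     0.279  0.96 ]
 [-1.    -0.     0.   ]]
green above [ 0.0366 -0.3607 -0.2932]
```

View pics/crop.png

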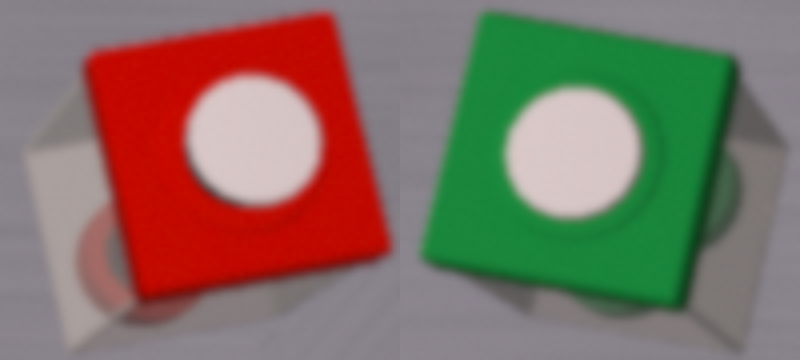

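The crop confirms the choice: the red button at about (255,140) stands up with its stem showing, and the green button at about (572,152) is latched. I'm moving above green with the fingers shut.

{"name": "step_arm", "arguments": {"deltas": [[-1,0,-0.045,-0.037,0],[-1,0,-0.09,-0.073,0],[-1,0,-0.135,-0.11,0],[-1,0,-0.18,-0.147,0],[-1,0,-0.225,-0.183,0],[-1,0,-0.27,-0.22,0],[-1,0,-0.315,-0.257,0],[-1,0.01,-0.361,-0.293,0],[-1,0.036,-0.361,-0.293,0],[-1,0.036,-0.361,-0.293,0],[-1,0.036,-0.361,-0.293,0],[-1,0.036,-0.361,-0.293,0]]}}

```text
time_s: 2.0
tool_pos: [0.4464, 0.2433, 0.2067]
tool_rot: [-36.3, 89.9, 37.6]
force: [-0.0, 0.4, 0.3]
grip_width: 0.0002
```

```bash
python3 - <<'E'
from h import *
print(togo([.446,.242,.1705]))
im,d=read_camera('wrist');cv2.imwrite('pics/w1.png',im[:,:,::-1])
E
```

```text
[ 0.0362  0.0001 -0.0014]
```

View pics/w1.png

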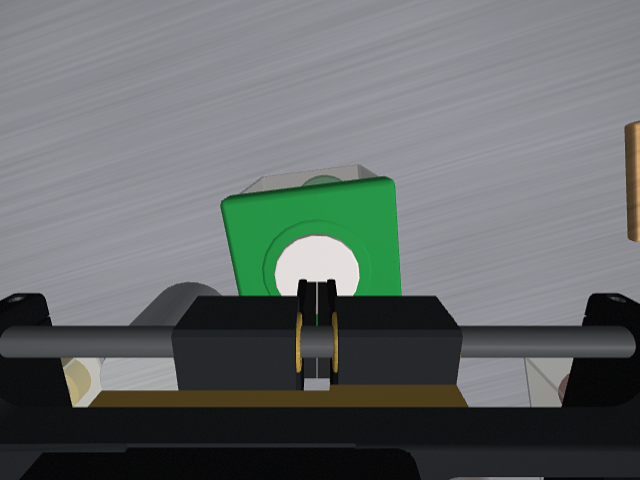

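The fingertips are over the white button at about (317,270). I'm pressing green, up to just short of the bottom first.

{"name": "step_arm", "arguments": {"deltas": [[-1,0.015,0,-0.001,0],[-1,0.026,0,-0.001,0],[-1,0.03,0,-0.001,0],[-1,0.033,0,-0.001,0],[-1,0.035,0,-0.001,0],[-1,0.035,0,-0.001,0]]}}

```text
time_s: 2.8
tool_pos: [0.4458, 0.241, 0.1712]
tool_rot: [112.6, 90.0, -173.6]
force: [-3.4, -1.7, 4.5]
grip_width: 0.0003
```

{"name": "step_arm", "arguments": {"deltas": [[-1,0.001,0,0,0],[-1,0.002,0,0,0],[-1,0.002,0,0,0]]}}

```text
time_s: 3.18
tool_pos: [0.4459, 0.241, 0.1706]
tool_rot: [54.0, 90.0, 127.8]
force: [-5.9, -4.3, 12.0]
grip_width: -0.0
```

A 12 N reaction means it is on the hard stop. I'm lifting to check.

{"name": "step_arm", "arguments": {"deltas": [[-1,-0.01,0,0,0],[-1,-0.03,0,0,0],[-1,-0.07,0,0,0],[-1,-0.07,0,0,0]]}}

```text
time_s: 3.68
tool_pos: [0.4481, 0.2423, 0.2421]
tool_rot: [-38.9, 89.6, 34.9]
force: [0.1, 1.2, 0.6]
grip_width: 0.0003
```

```bash
cat >> h.py <<'E'
XY=dict(red=(.487,-.260),green=(.446,.242),yellow=(.556,-.0998))
def check(cam):
    im,d=read_camera(cam);P=cloud(cam,d)
    hs=cv2.cvtColor(im,cv2.COLOR_RGB2HSV)
    for n,(x,y) in XY.items():
        r=np.hypot(P[...,0]-x,P[...,1]-y)
        m=(r<.04)&(P[...,2]>.153)&(P[...,2]<.18)&(hs[...,1]<60)&(hs[...,2]>120)
        l=(r<.06)&(abs(P[...,2]-.15)<.0035)&(hs[...,1]>150)
        q=P[m]
        print(cam,n,m.sum(),'button',np.round(np.median(q,0),4) if len(q) else None,'lid',np.round(cv2.minAreaRect(P[l][:,:2].astype(np.float32)*1000)[0]) if l.any() else None)
    return im
E
python3 - <<'E'
from h import *
check('top');check('scene')
o=monitor.get_obs();print(o['tool_pos'],Rm(o['tool_rot']).round(3));print(togo([.53,0,.24]),togo([.487,-.26,.24]))
E
```

```text
top red 801 button [ 0.488  -0.2608  0.1678] lid [ 488. -261.]
top green 135 button [0.4275 0.2423 0.1678] lid [413. 215.]
top yellow 762 button [ 0.557  -0.1008  0.1678] lid [ 557. -100.]
scene red 393 button [ 0.4916 -0.26    0.1678] lid [ 491. -260.]
scene green 519 button [0.4497 0.2425 0.1673] lid [449. 242.]
scene yellow 485 button [ 0.5609 -0.1002  0.1676] lid [ 561. -101.]
[0.44634498 0.24132994 0.23880146] [[ 0.001 -0.96   0.279]
 [ 0.001  0.279  0.96 ]
 [-1.    -0.001  0.001]]
[-0.0013 -0.1477 -0.2084] [-0.0016 -0.1789 -0.4701]
```

Green is up: its top is at 0.1675 from both cameras and it hasn't shifted. Next is red, by way of (0.53, 0).

{"name": "step_arm", "arguments": {"deltas": [[-1,0,-0.03,-0.042,0],[-1,0,-0.06,-0.083,0],[-1,0,-0.09,-0.125,0],[-1,0,-0.12,-0.167,0],[-1,0,-0.148,-0.208,0],[-1,0,-0.154,-0.26,0],[-1,0,-0.16,-0.312,0],[-1,0,-0.167,-0.365,0],[-1,0,-0.173,-0.418,0],[-1,0,-0.179,-0.47,0],[-1,0,-0.179,-0.47,0],[-1,0,-0.179,-0.47,0]]}}

```text
time_s: 5.28
tool_pos: [0.4866, -0.2592, 0.2374]
tool_rot: [70.8, 89.9, 144.6]
force: [-0.3, 0.5, -0.0]
grip_width: 0.0003
```

```bash
python3 - <<'E'
from h import *
o=monitor.get_obs();print(o['tool_pos'],o['qpos'].round(0),togo([.488,-.26,.171]))
im,d=read_camera('wrist');cv2.imwrite('pics/w2.png',im[:,:,::-1])
E
```

```text
[ 0.48660799 -0.25924214  0.23742854] [-14.   7.  43.  99.  -5.  76. 104.] [ 0.0664 -0.0017 -0.0004]
```

View pics/w2.png

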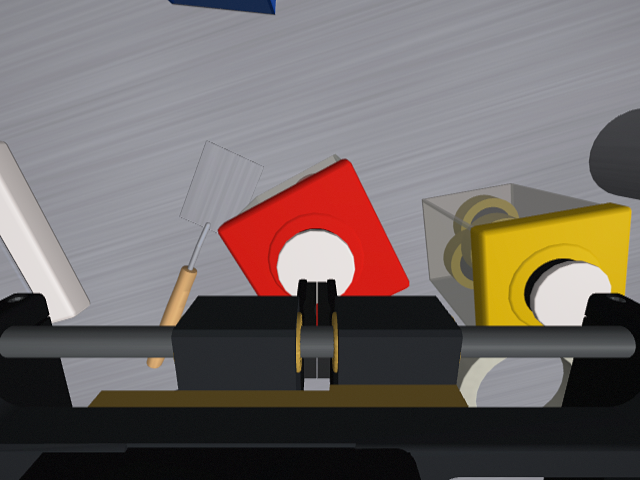

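The tips are over the red button at about (316,263), and yellow is clear to the right at about (570,295). I'm pressing red.

{"name": "step_arm", "arguments": {"deltas": [[-1,0.03,-0.001,0,0],[-1,0.045,-0.001,0,0],[-1,0.053,-0.001,0,0],[-1,0.059,-0.001,0,0],[-1,0.063,-0.001,0,0],[-1,0.066,-0.001,0,0],[-1,0.067,-0.001,0,0],[-1,0.067,-0.001,0,0]]}}

```text
time_s: 6.32
tool_pos: [0.4882, -0.2604, 0.1721]
tool_rot: [-66.8, 89.9, 7.0]
force: [0.2, 2.2, 4.4]
grip_width: 0.0001
```

{"name": "step_arm", "arguments": {"deltas": [[-1,0.001,0,0,0],[-1,0.002,0,0,0],[-1,0.003,0,0,0],[-1,0.003,0,0,0]]}}

```text
time_s: 6.82
tool_pos: [0.4883, -0.2604, 0.1705]
tool_rot: [-45.0, 89.9, 28.8]
force: [-3.7, 3.5, 12.8]
grip_width: -0.0
```

{"name": "step_arm", "arguments": {"deltas": [[-1,-0.01,0,0,0],[-1,-0.03,0,0,0],[-1,-0.07,0,0,0],[-1,-0.12,0,0,0],[-1,-0.12,0,0,0],[-1,-0.12,0,0,0]]}}

```text
time_s: 7.58
tool_pos: [0.4872, -0.2608, 0.2879]
tool_rot: [120.4, 90.0, -165.8]
force: [-1.1, 0.8, 0.0]
grip_width: 0.0008
```

```bash
python3 - <<'E'
from h import *
check('top');im=check('scene');cv2.imwrite('pics/s2.png',im[:,:,::-1])
print(monitor.get_obs()['tool_pos'],monitor.get_obs()['force'])
E
```

```text
top red 746 button [ 0.4879 -0.2607  0.1567] lid [ 488. -260.]
top green 886 button [0.4459 0.2423 0.1674] lid [445. 241.]
top yellow 764 button [ 0.5571 -0.1009  0.1677] lid [ 557. -100.]
scene red 370 button [ 0.491  -0.2607  0.1565] lid [ 492. -260.]
scene green 512 button [0.4496 0.2427 0.1672] lid [451. 242.]
scene yellow 484 button [ 0.5611 -0.1001  0.1677] lid [ 562. -100.]
[ 0.4869344  -0.26025604  0.28699111] [-0.57511433  0.76030029 -0.31313323]
```

View pics/s2.png

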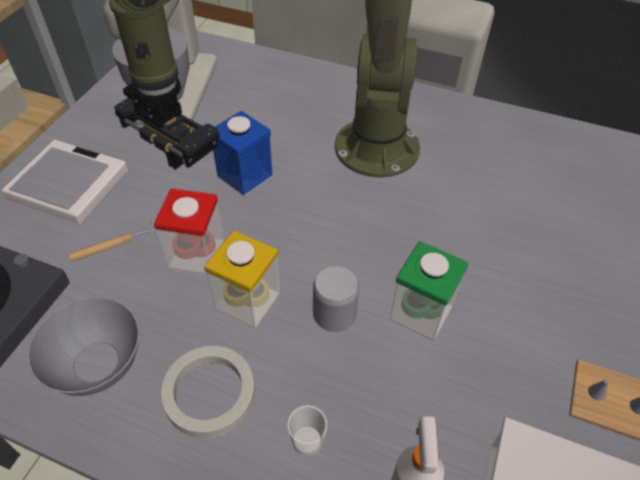

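The red button at (185,207) is latched, green at (434,264) and yellow at (240,252) are up, and all canisters stand where they were. The gripper hangs free. I'm handing in.

```bash
python3 -c "
from cell import env
print(env.sign_off())"
```

```text
the job is handed in; nothing more can be done
None
```

The job is done and handed in at about 8 s. I pressed the green button once and the red button once, each down to the hard stop (about 12 to 13 N). Neither needed a second push.

The last checks, by the top and scene cameras, agreed with each other:

| Button | Height above lid | State |
|---|---|---|
| Red | about 6.6 mm | latched down |
| Green | about 17.3 mm | up |
| Yellow | about 17.7 mm | up, not touched |

All three canisters were upright and within about 2 mm of where they started. The gripper was clear of everything, with its tips about 11 cm above the red button. The two cameras differ by about 4 mm in x, both before and after the pushes, so I took that as a calibration offset. No check failed.

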